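Lay the bud vase in its sloping cradle and shut the case

TASK

Pack the slim bronze bud vase: take it from the drying rest and lay it in the sloping cradle in the paulownia case, foot down at the lower stop, letting it settle fully into both notches while you still hold it before you let go. Then swing the case's front panel fully shut. Leave everything else on the cart where it is.

Things in the scene. Friction and masses are not known exactly. Their poses are not given: they have to be found in the camera images.
- vase: slim bronze bud vase (0.35 kg) lying on its side in the drying rest. Round body 38 mm thick, 112 mm long from the flat foot, then a 20 mm taper to a 20 mm neck and a 28 mm lip; 170 mm in all. Origin on its axis 57 mm from the foot (good to grip, near the balance point); x axis from foot to lip. At the start it lies level, axis 41 mm above the cart, lip away from the robot.
- vase_foot (a point): centre of the vase's flat foot face, on its axis, 57 mm from the vase's origin.
- rest: low wooden drying rest, fixed: base board 135 x 75 x 10 mm with two notched cross-pieces 10 mm thick, 84 mm apart centre to centre, in which the vase lies (74 mm free gap between them for the fingers). Origin under its centre; x axis along the lying vase.
- case: paulownia slant-top case, fixed, lid off, open above; front faces the robot. 217 mm deep, inside width 170 mm, side walls 10 mm thick. Wall tops slope up from 77 mm (front) to 190 mm (back), parallel to the cradle and 30 mm above the seated vase's axis, square to the slope. Origin on the cart straight below the cradle's origin; x level, front to back; z up. Front edges of the walls at x = -90 mm.
- lock_key (a point): chrome cam lock on the 33 mm wide post at the case's right front corner (case y = -95 to -62 mm); this point is the outer end of the short key, which sticks out 27 mm in front of the post, 45 mm above the cart. The key needs no turning; keep clear of it.
- cradle: sloping cradle in the case. Origin = place of the vase's origin when it lies in both notches with its foot touching the stop; 92 mm above the cart. x axis up the slope, away from the robot, 0.5 rad (28.6 deg) above level; y to the left; z square to the slope, leaning towards the robot. Sloping board 42 mm below the axis. Friction usually keeps the vase from sliding down by itself.
- low_notch (a point): the lower of two alike V-notched saddles (90 degree V, 12 mm thick along the slope), this point on the seated vase's axis, cradle x = -42 mm; the upper one is at x = +42 mm, with a 72 mm free gap between them for the fingers. The tips of the V stand 45 mm apart, 4 mm below the axis.
- stop (a point): the stop plate at the cradle's low end, 44 mm wide; this point is on its upper face where the centre of the vase's foot comes (cradle x = -57 mm); the plate's top edge is level with the vase's axis.
- panel (a joint): angle of the case's front panel, rad: 0 shut (hard stop), growing as it swings out towards the robot, 0.8 to 1.5 at the start, most 1.9. Light friction (0.04 N m): it stays where it is left. Panel 150 mm wide, 10 mm thick, 74 mm high (2 to 76 mm above the cart), smooth faces, no handle.
- panel_hinge (a point): on the panel's upright hinge line at the left front corner of the case (case x = -91, y = +92 mm), 39 mm above the cart. At angle a the panel runs from here along (-sin a, -cos a) in the case's x, y; its inner face passes through the hinge line, its outer face lies 10 mm from it along (-cos a, +sin a). Push the outer face to shut it.
- ring_a: brass kettle ring lying flat (72 mm across, 7 mm high), bystander; origin under its centre
- ring_b: the second, identical brass kettle ring, bystander; origin under its centre
- dish_a: white porcelain sweets dish, 100 mm across, 22 mm high, bystander; origin under its centre
- dish_b: the second, identical white sweets dish, bystander; origin under its centre
- tall_vase: fat bronze vase STANDING upright (84 mm wide, 190 mm high), bystander, not the vase to pack; origin under its centre
- caddy: black tea caddy, a closed jar 66 mm across and 80 mm high, bystander; origin under its centre
- incense_box: dark wooden round incense box, 52 mm across, 30 mm high, bystander, between the drying rest and the case; origin under its centre

How it is judged:
By the outcome, as a careful person would: the job done as asked, in the order asked, and still so for the second after the job is handed in, with the robot touching nothing.
It also fails if it takes over 51 s, if anything falls off the work surface, if the arm or the gripper's body presses on something with over 40 N, if the wrist force passes 120 N, or if a joint passes its speed limit or range.

ROBOT

A 6-joint arm with a two-finger parallel gripper is mounted at the origin on the work surface. World frame = base frame: x ahead of the robot, y to its left, z up, the work surface at z = 0. Lengths are in mm, angles in degrees, forces in N, time in s.
With the tool pointing down it reaches from about 350 to 850 mm from the base axis. Payload 8.1 kg.
Tool frame: the origin (TCP) lies midway between the tips of the shut fingers; the grasp point (between the pads) lies 19 mm behind it; z points along the fingers, y is the line along which they close (so a half turn about z gives the same grasp; the last joint's range is limited). The gripper opens to 85 mm and grips with 20 to 120 N. Pads are 22 mm wide; open, the fingers measure 114 mm over their backs; the gripper's body (76 mm by 85 mm) begins 54 mm behind the grasp point. The pads swing forward as they close: fully open they stand 13 mm farther back than shut.
Start: joints at [-74.507, 7.471, 85.268, -0, 87.261, -4.893], TCP at [209.024, -562.418, 231.292] pointing down, gripper open.
Joint ranges: [-169.43, 169.43], [-51.17, 129.36], [1.28, 143.12], [-76.62, 256.62], [0, 156.53], [-152.29, 152.29]. Speed limits (degrees/s): [136.94, 136.94, 159.86, 180, 180, 180].

INTERFACE

Orientations are given as [roll, pitch, yaw] about the fixed x, y, z axes, in that order (R = Rz(yaw) Ry(pitch) Rx(roll)).
In Python, from bench import r gives the robot as it stands.
- The arm moves only by the tool send_rows, never from a script. Its argument "increments" is a list of rows, each a list of 6 numbers: the shift along the tool's x, y, z in mm, then the turn, a rotation vector about the tool's x, y, z in rad. A call has 1 to 5 rows; each row shifts and turns the commanded pose from where the row before left it, along the tool's axes as they then stand; what a row does not reach is not made up. A row lasts 1/8 s, in which the tool goes at most 62.5 mm and 10.7 degrees, less where a joint would pass 70% of its speed; a pose out of reach is approached as far as the arm can. A call is refused whole if a number of a shift passes 62.5 or a number of a turn 0.188, either way. A call with a gripper value outside its range is refused whole. "grip" is the closure, from -1 (fully open) to 1 (shut), set as the call begins (left out, the last holds). The fingers move at their own pace and stop on an object; "grip_force" is the grip in N (left out, the last holds). Time passes only in rows, so rows that do not move let the fingers close. It gives the time, the measured TCP pose, the force, the opening and the grip force at its end, in the units of the state.
- r.sense(): the state, without advancing time (a new reading comes with each control period).
- r.snapshot(name): name is "scene" or "top" or "wrist"; returns a dict with "img" (420x560x3 uint8, blue, green, red), "z_map" (420x560 float32, mm along the optical axis (not along the pixel's ray), 0 where there is no reading), "fx", "fy", "cx", "cy" (pixels), "view" (4x4, takes a point from world to camera coordinates). Camera axes: x right, y down, z forward; pixel columns grow to the right and rows downward; lengths in mm; the calibration is good to about 2 mm. A picture is of the moment at which its call begins.
- r.hand_in(): hands the job in; it is judged then, once.
The state is a dict: "time": time; "joint_pos": joint angles; "qd": joint speeds; "joint_efforts": joint torques, N m; "tool_pos": TCP position; "tcp_rot": TCP orientation; "ft_force": force on the tool from outside, world axes, zero at the start; "wrist_torque": the same for the moment, N m; "finger_gap": finger opening in mm; "grip_force": force on a finger pad.
Only numpy, scipy, OpenCV 4.12 (cv2) and the standard library are available. Lean on these libraries where they do the work, as an engineer would, in place of code of your own. Each camera call takes 0.05 s, during which the arm holds its last target. There are 200 camera calls.

## Working session

There is one attempt and no reset: what is moved stays moved. The work goes in short steps, Python scripts to look and compute and a tool call to move; the robot and the scene stay as the last step left them, time stands still between calls to the robot, and variables do not carry over. Pictures are saved under pics/ and viewed, at most 10 in all, crops included, and the job is handed in when it is done.

Besides the shell and the picture viewer there is one more tool, called after "Request:" in YAML: its name, and indented under it one key for each argument. send_rows: Moves the arm, as the interface text tells. Its arguments: {"type":"object","properties":{"increments":{"type":"array"},"grip":{"type":"number"},"grip_force":{"type":"number"}},"required":["increments"]}

```bash
ls; mkdir -p pics; python3 - <<'E'
from bench import r
import cv2,numpy as np
print(r.sense())
for n in("scene","top"):
    s=r.snapshot(n); cv2.imwrite(f"pics/{n}0.png",s["img"]); np.savez(f"{n}0.npz",**s)
    print(n,s["fx"],s["cx"],s["cy"],np.round(s["view"],3).tolist())
E
```

```text
pics
{'time': 0.0, 'joint_pos': array([-7.45057457e+01,  7.51666112e+00,  8.53297666e+01,  7.31767319e-04,
        8.72614803e+01, -4.89183936e+00]), 'qd': array([ 0.08056565, -0.02891593,  0.01911628,  0.08511284,  0.01690035,
       -0.12095295]), 'joint_efforts': array([-5.33549228e-04, -5.69390702e+01, -5.00565612e+01, -2.82187411e-04,
        1.46290640e-02, -1.27480976e-05]), 'tool_pos': array([ 208.89542598, -561.87002697,  230.22357364]), 'tcp_rot': array([-1.79892547e+02, -9.93005317e-03,  2.03860487e+01]), 'ft_force': array([-0.6984427 ,  0.43797877,  0.2090557 ]), 'wrist_torque': array([ 0.02351544, -0.0043459 ,  0.01937931]), 'grip_force': 0.0, 'finger_gap': 85.53323099475195}
scene 495.72633489241866 274.16644910903597 205.17741672562536 [[-0.686, 0.727, 0.02, 321.188], [0.468, 0.462, -0.753, -247.543], [-0.557, -0.508, -0.658, 1576.168], [0.0, 0.0, 0.0, 1.0]]
top 473.9188918258304 284.6972323443067 209.38171725651253 [[0.026, -1.0, -0.012, 46.633], [-0.996, -0.024, -0.087, 553.312], [0.086, 0.014, -0.996, 1133.319], [0.0, 0.0, 0.0, 1.0]]
```

View pics/top0.png

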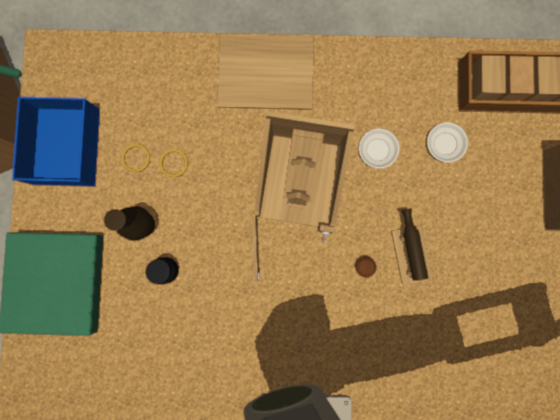

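View pics/scene0.png

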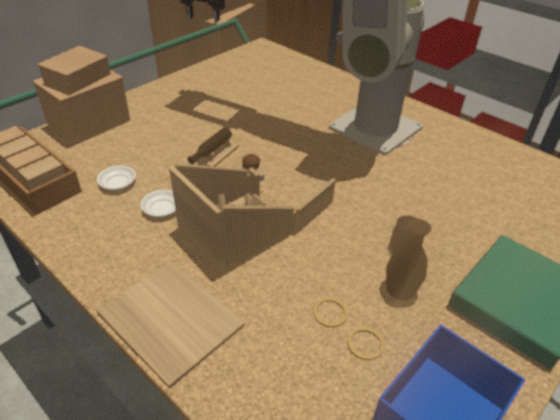

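```bash
cat > h.py <<'E'
import numpy as np,cv2
def cloud(s):
    z=s["z_map"].astype(float); v,u=np.indices(z.shape)
    p=np.stack([(u-s["cx"])/s["fx"]*z,(v-s["cy"])/s["fy"]*z,z],-1)
    V=s["view"]; w=(p-V[:3,3])@V[:3,:3]; w[z==0]=np.nan; return w
def ray(s,u,v,h):
    V=s["view"];R=V[:3,:3];c=-R.T@V[:3,3]
    d=R.T@np.array([(u-s["cx"])/s["fx"],(v-s["cy"])/s["fy"],1]); return c+d*(h-c[2])/d[2]
E
python3 - <<'E'
import numpy as np,cv2
from h import *
s=dict(np.load("top0.npz")); w=cloud(s); img=s["img"]
a=cv2.resize(img[100:300,230:450],None,fx=3.6,fy=3,interpolation=cv2.INTER_CUBIC)
a=cv2.resize(img[105:295,240:440],None,fx=3.1,fy=3.1,interpolation=cv2.INTER_CUBIC)
cv2.imwrite("pics/crop1.png",a)
# vase: dark pixels near it
m=(img.max(2)<70); m[:200]=0;m[285:]=0;m[:,:395]=0;m[:,435:]=0
n,l,st,ce=cv2.connectedComponentsWithStats(m.astype(np.uint8)); k=1+np.argmax(st[1:,4]); m=l==k
print("vase px",st[k]); v,u=np.nonzero(m); pts=w[m]; print("z range",np.nanpercentile(pts[:,2],[2,25,50,75,95,99]))
P=np.array([ray(s,a,b,45)[:2] for a,b in zip(u,v)]); c=P.mean(0); U=np.linalg.svd(P-c)[2][0]; U*=np.sign(U[0])
t=(P-c)@U; print("c",c,"axis",U,np.degrees(np.arctan2(U[1],U[0])),"t",t.min(),t.max(), "foot",c+U*t.min(),"lip",c+U*t.max())
q=(P-c)@[-U[1],U[0]]
for a in range(-95,96,10):
    g=abs(t-a)<6
    if g.sum()>3: print(a,q[g].min().round(1),q[g].max().round(1))
# cloud z for rows in the case
for vv in range(112,240,6): print(vv,[int(x) if x==x else -1 for x in w[vv,250:356:5,2]])
E
```

```text
vase px [401 209  26  71 798]
z range [41.4638405  51.06425099 55.36472956 58.3327423  61.31366099 63.93899686]
c [ 470.29798874 -246.10459291] axis [0.97903712 0.20368189] 11.752349264673802 t -77.81703861139744 89.81376740693771 foot [ 394.11221923 -261.95451473] lip [ 558.22900109 -227.81115464]
-75 -17.4 16.4
-65 -18.9 16.4
-55 -18.4 17.8
-45 -18.5 17.3
-35 -18.6 17.7
-25 -18.6 17.7
-15 -18.7 17.6
-5 -18.3 17.6
5 -18.3 17.6
15 -18.4 16.6
25 -18.5 17.5
35 -17.1 17.5
45 -13.9 12.8
55 -8.8 8.5
65 -8.9 8.5
75 -9.9 8.0
85 -10.9 10.7
112 [3, -1, 3, 5, 184, -3, 4, 2, 2, -1, -4, 0, 3, 3, 3, -1, 1, -1, -1, -1, 1, 0]
118 [-2, 0, 1, 186, 184, -1, 179, 182, 182, 184, 184, 184, 180, 2, 1, 0, 3, 3, 0, 2, 1, 4]
124 [-6, 0, -2, 182, 156, 122, 132, 136, 144, 147, 156, 165, 167, 174, 179, 181, 183, 181, 184, 181, 183, -2]
130 [0, -3, 3, 171, -1, 65, 71, 83, 86, 108, 113, 110, 118, 124, 134, 140, 144, 150, 157, 164, 174, 2]
136 [4, 5, 1, 169, 101, 9, 15, 23, 32, 102, 100, 106, 104, 103, 105, 86, 94, 99, 104, 112, 178, 5]
142 [0, 2, 0, 159, 73, 11, 8, 14, 14, 92, 95, 94, 96, 95, 100, 29, 32, 41, 52,
[... 697 characters left out ...]
11, 16, 12, 8, 61, 122, -3, 0, 2]
196 [0, 3, 94, 12, 12, 12, 11, 29, 64, 55, 52, 65, 34, 9, 10, 8, -1, 94, 113, 1, 0, -2]
202 [0, 92, 71, 11, 10, 12, 9, 8, 60, 52, 54, 47, 25, 11, 13, 6, 11, 109, 1, 0, 0, 0]
208 [-1, 85, 41, 11, 9, 13, 9, 12, 11, 4, 11, 63, 9, 10, 13, 7, 11, 97, 1, 2, 1, -1]
214 [-3, 66, 8, 14, 10, 9, 10, 9, 7, 7, 7, 15, 9, 10, 12, 11, 22, 93, 4, -1, 2, 4]
220 [2, 70, 0, -1, -2, -1, 8, 10, 10, 6, 9, 7, 10, 11, 7, 13, 52, 87, 2, 1, 2, 0]
226 [-1, 74, -5, 6, 1, 1, -1, 0, -3, -2, 2, 1, 0, 3, 78, 79, 65, -1, -3, 0, 0, 1]
232 [-2, 79, 0, 1, 1, -1, 1, 3, 1, -1, -3, 2, -1, -3, 1, 54, 57, -1, 1, 1, 2, 2]
238 [0, 76, -2, -2, 0, 2, 2, 3, 4, 2, 5, -3, -1, -1, -1, 54, 1, 0, 1, 1, 0, -3]
```

View pics/crop1.png

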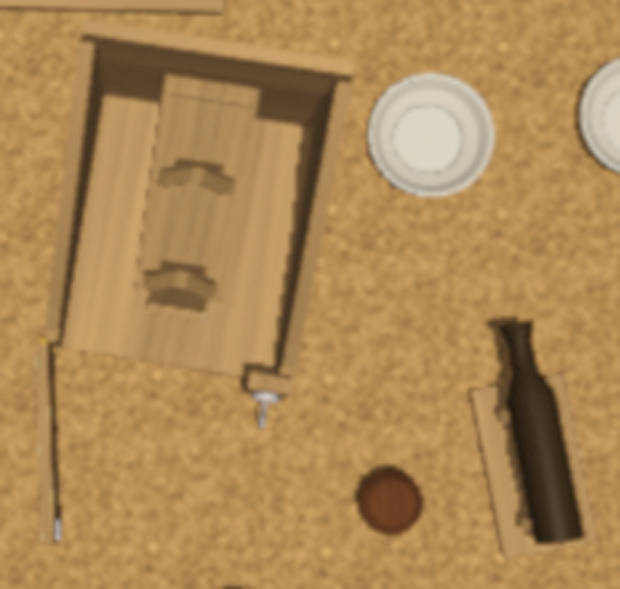

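```bash
python3 - <<'E'
import numpy as np,cv2
from h import *
from scipy.optimize import least_squares
s=dict(np.load("top0.npz")); w=cloud(s); img=s["img"]
L=[];Rr=[]
for v in range(126,212,2):
    c=[u for u in range(245,345) if w[v,u,2]>60]; L.append(w[v,c[0]])
for v in range(134,220,2):
    c=[u for u in range(300,365) if w[v,u,2]>75]; Rr.append(w[v,c[-1]])
B=[]
for u in range(275,350,2):
    c=[v for v in range(100,140) if w[v,u,2]>165]; B.append(w[c[0],u])
L,Rr,B=map(np.array,(L,Rr,B))
def loc(p,q): 
    c,sn=np.cos(q[2]),np.sin(q[2]); d=p[:,:2]-q[:2]; return np.c_[d@[c,sn],d@[-sn,c]]
def f(q):
    l,rr,b=loc(L,q),loc(Rr,q),loc(B,q)
    T=np.tan(.5)
    return np.r_[l[:,1]-94,rr[:,1]+94,(b[:,0]-126), ]
o=least_squares(f,[550,40,-.15],loss="soft_l1")
print(o.x,np.degrees(o.x[2]),"res L,R,B",[np.round([f(o.x)[a].mean(),f(o.x)[a].std()],1) for a in (slice(0,len(L)),slice(len(L),len(L)+len(Rr)),slice(len(L)+len(Rr),None))])
q=o.x
for nm,u,v,h in [("hinge",240+43/3.1,105+341/3.1,77),("panel end",240+49/3.1,105+541/3.1,77),("keytip",240+262/3.1,105+427/3.1,45),
 ("floor fl",240+65/3.1,105+348/3.1,10),("floor fr",240+243/3.1,105+374/3.1,10)]:
    p=ray(s,u,v,h); print(nm,p.round(1),loc(p[None],q).round(1))
# height of z along wall in case frame -> x0 check
lo=loc(L,q); print("x0 err from slope (R,L):",[np.median(loc(P,q)[:,0]-((P[:,2]-126.2)/np.tan(.5))).round(1) for P in (Rr,L)])
# saddle tips
m=(w[...,2]>0); ll=loc(w.reshape(-1,3),q).reshape(420,560,2)
zz=w[...,2]-(92+np.tan(.5)*ll[...,0])  # height over axis
g=(abs(ll[...,1])<30)&(abs(ll[...,0])<75)&(zz>-30)
for side in (-1,1):
    k=g&(np.sign(ll[...,0])==side); print("saddle",side,k.sum(),ll[k].min(0).round(1),ll[k].max(0).round(1),ll[k].mean(0).round(1))
# incense, obstacles heights
c,sn=np.cos(q[2]),np.sin(q[2])
E
```

```text
[ 6.11180294e+02  2.61660794e+01 -1.36480978e-01] -7.819784043988473 res L,R,B [array([0.1, 0.7]), array([-0.1,  0.6]), array([-0.1,  0.8])]
hinge [532.5 131.2  77. ] [[-92.2  93.4]]
panel end [383.7 122.1  77. ] [[-238.4   64.1]]
keytip [472.8 -36.7  45. ] [[-128.6  -81.1]]
floor fl [532.2 118.8  10. ] [[-90.8  81. ]]
floor fr [515.  -23.3  10. ] [[-88.5 -62.1]]
x0 err from slope (R,L): [np.float64(-1.1), np.float64(-1.7)]
saddle -1 275 [-56.5 -28.2] [-18.3  28.1] [-38.1   0.1]
saddle 1 150 [ 35.6 -28.2] [55.9 28.2] [44.9  0.3]
```

```bash
cat > go.py <<'E'
import numpy as np,sys
from scipy.spatial.transform import Rotation as Ro, Slerp
from bench import r
def go(p,R,n,vmax=55):
    """print n equal rows taking measured pose to TCP p, rotation R"""
    s=r.sense(); p0=np.array(s["tool_pos"]); R0=Ro.from_euler("xyz",s["tcp_rot"],degrees=True)
    rv=(R0.inv()*R).as_rotvec(); d=np.array(p)-p0
    print("t %.2f pos %s rot %s F %s gap %.1f grip %.0f"%(s["time"],p0.round(1),np.round(s["tcp_rot"],1),np.round(s["ft_force"],1),s["finger_gap"],s["grip_force"]), "need d",d.round(1),"dist %.0f ang %.1f"%(np.linalg.norm(d),np.degrees(np.linalg.norm(rv))))
    for i in range(n):
        Ri=R0*Ro.from_rotvec(rv*i/n); print(np.r_[Ri.inv().apply(d/n).round(1),(rv/n).round(3)].tolist())
def down(yaw,tilt=0): # tool x along heading yaw tilted up by tilt (rad), z down
    return Ro.from_euler("z",yaw,degrees=True)*Ro.from_euler("y",-tilt)*Ro.from_euler("x",180,degrees=True)
def cr(x,y,z): # cradle -> world
    c=Ro.from_euler("z",CY,degrees=True); return np.array([CX,CYY,92])+(c*Ro.from_euler("y",-.5)).apply([x,y,z])
CX,CYY,CY=611.,26.,-7.8
E
python3 -c "
from go import *
go([449,-252,150],down(11.75),8)"
```

```text
t 0.10 pos [ 208.9 -561.9  230.3] rot [-179.9   -0.    20.4] F [-0.3 -0.6  0.4] gap 85.5 grip 0 need d [240.1 309.9 -80.3] dist 400 ang 8.6
[41.6, -25.8, 10.1, -0.0, 0.0, 0.019]
[41.1, -26.6, 10.1, -0.0, 0.0, 0.019]
[40.6, -27.4, 10.1, -0.0, 0.0, 0.019]
[40.1, -28.2, 10.1, -0.0, 0.0, 0.019]
[39.6, -28.9, 10.1, -0.0, 0.0, 0.019]
[39.0, -29.7, 10.1, -0.0, 0.0, 0.019]
[38.4, -30.4, 10.1, -0.0, 0.0, 0.019]
[37.9, -31.1, 10.0, -0.0, 0.0, 0.019]
```

Request:
send_rows:
  increments:
    - [41.6, -25.8, 10, 0, 0, 0.019]
    - [41.1, -26.6, 10, 0, 0, 0.019]
    - [40.6, -27.4, 10, 0, 0, 0.019]
    - [40.1, -28.2, 10, 0, 0, 0.019]
    - [39.6, -28.9, 10, 0, 0, 0.019]
  grip: -1

```text
time: 0.72
tool_pos: [359.7, -367.3, 180.6]
tcp_rot: [-180.0, 0.0, 14.9]
ft_force: [0.4, 0.5, -0.4]
finger_gap: 85.6
grip_force: 0.0
```

Request:
send_rows:
  increments:
    - [39, -29.7, 10, 0, 0, 0.019]
    - [38.4, -30.4, 10, 0, 0, 0.019]
    - [37.9, -31.1, 10, 0, 0, 0.019]
    - [0, 0, 0, 0, 0, 0]
    - [0, 0, 0, 0, 0, 0]

```text
time: 1.35
tool_pos: [449.0, -252.7, 151.1]
tcp_rot: [-180.0, 0.0, 11.7]
ft_force: [-0.6, -0.4, 0.4]
finger_gap: 85.3
grip_force: 0.0
```

```bash
python3 - <<'E'
from go import *
from h import *
go([449,-252,23],down(11.75),4)
s=r.snapshot("wrist"); cv2.imwrite("pics/w1.png",s["img"]); np.savez("w1.npz",**s)
print(np.round(s["view"],3).tolist())
w=cloud(s); img=s["img"]
# vase top: points high in the cloud
m=(w[...,2]>50)&(w[...,2]<70)&(abs(w[...,0]-470)<130)&(abs(w[...,1]+248)<60)&(img.max(2)<80)
P=w[m]; print(m.sum(),P.mean(0))
if m.sum()>50:
    c=P[:,:2].mean(0); U=np.linalg.svd(P[:,:2]-c,full_matrices=False)[2][0]; U*=np.sign(U[0]); print(np.degrees(np.arctan2(U[1],U[0])),c)
E
```

```text
t 1.35 pos [ 449.  -252.7  151.1] rot [-180.     0.    11.7] F [-0.6 -0.4  0.4] gap 85.3 grip 0 need d [   0.     0.7 -128.1] dist 128 ang 0.0
[0.1, -0.2, 32.0, -0.0, 0.0, -0.0]
[0.1, -0.2, 32.0, -0.0, 0.0, -0.0]
[0.1, -0.2, 32.0, -0.0, 0.0, -0.0]
[0.1, -0.2, 32.0, -0.0, 0.0, -0.0]
[[0.203, -0.979, -0.0, -337.497], [-0.943, -0.196, 0.267, 360.084], [-0.262, -0.054, -0.964, 404.701], [0.0, 0.0, 0.0, 1.0]]
10377 [ 467.46405991 -247.34948336   56.20389919]
11.687710603980515 [ 467.46405991 -247.34948336]
```

View pics/w1.png

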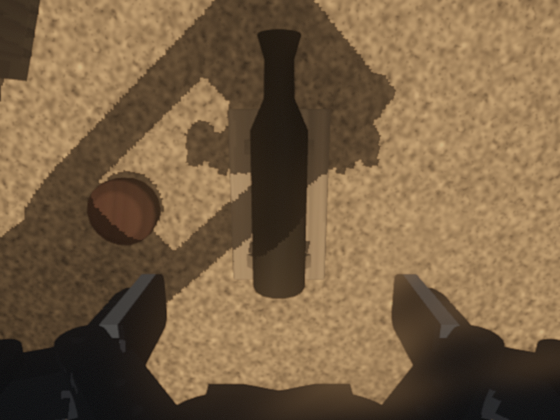

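```bash
python3 - <<'E'
import numpy as np
from h import *
s=dict(np.load("w1.npz")); U=np.array([.979,.204])
for n,u,v,h in [("foot",279,297,60),("lip top",279,32,55),("lip",279,31,41),("board near",240,279,10),("board far",240,108,10),("board fr R",329,108,10)]:
    p=ray(s,u,v,h); print(n,p.round(1),"along from (449,-252): %.1f, lateral %.1f"%((p[:2]-[449,-252])@U,(p[:2]-[449,-252])@[-U[1],U[0]]))
E
```

```text
foot [ 394.3 -263.    60. ] along from (449,-252): -55.8, lateral 0.4
lip top [ 556.9 -229.2   55. ] along from (449,-252): 110.3, lateral 0.3
lip [ 559.9 -228.6   41. ] along from (449,-252): 113.4, lateral 0.3
board near [ 378.  -233.9   10. ] along from (449,-252): -65.8, lateral 32.2
board far [ 510.1 -210.2   10. ] along from (449,-252): 68.4, lateral 28.5
board fr R [ 523.2 -273.    10. ] along from (449,-252): 68.3, lateral -35.7
```

Request:
send_rows:
  increments:
    - [0, -0.3, 33, 0, 0, 0]
    - [0, -0.3, 33, 0, 0, 0]
    - [0, 0, 33, 0, 0, 0]
    - [0, 0, 22, 0, 0, 0]
    - [0, 0, 10, 0, 0, 0]

```text
time: 2.02
tool_pos: [447.7, -252.8, 19.1]
tcp_rot: [-179.9, 0.1, 11.6]
ft_force: [-0.1, 0.1, 0.4]
finger_gap: 85.2
grip_force: 0.0
```

Request:
send_rows:
  increments:
    - [0, 0, 0, 0, 0, 0]
    - [0, 0, 0, 0, 0, 0]
    - [0, 0, 0, 0, 0, 0]
    - [0, 0, 0, 0, 0, 0]
    - [0, 0, 0, 0, 0, 0]
  grip: 1
  grip_force: 50

```text
time: 2.65
tool_pos: [449.9, -252.5, 21.8]
tcp_rot: [179.9, -0.1, 11.7]
ft_force: [-2.6, 2.1, 5.9]
finger_gap: 36.2
grip_force: 49.4
```

```bash
python3 - <<'E'
from go import *
R=down(CY,.5)
print(cr(6,0,130)+R.apply([0,0,20.5]), cr(6,0,130))
import go as G
# plan from after lift: fake sense
s=dict(r.sense()); s["tool_pos"]=np.array([449,-252.5,170]); s["tcp_rot"]=[180,0,11.7]
class F: 
    def sense(self): return s
G.r=F(); go(cr(6,0,130)+R.apply([0,0,20.5]),R,10)
E
```

```text
[564.2053932   32.41006378 190.97184376] [554.46810195  33.74390676 208.96228628]
t 2.65 pos [ 449.  -252.5  170. ] rot [180.    0.   11.7] F [-2.6  2.1  5.9] gap 36.2 grip 49 need d [115.2 284.9  21. ] dist 308 ang 34.5
[17.1, -25.6, -2.1, -0.009, 0.05, 0.033]
[16.3, -26.1, -1.5, -0.009, 0.05, 0.033]
[15.5, -26.6, -0.9, -0.009, 0.05, 0.033]
[14.6, -27.1, -0.4, -0.009, 0.05, 0.033]
[13.7, -27.6, 0.1, -0.009, 0.05, 0.033]
[12.8, -28.0, 0.5, -0.009, 0.05, 0.033]
[11.8, -28.4, 0.8, -0.009, 0.05, 0.033]
[10.8, -28.8, 1.2, -0.009, 0.05, 0.033]
[9.8, -29.2, 1.4, -0.009, 0.05, 0.033]
[8.7, -29.5, 1.6, -0.009, 0.05, 0.033]
```

Request:
send_rows:
  increments:
    - [0, 0, -10, 0, 0, 0]
    - [0, 0, -30, 0, 0, 0]
    - [0, 0, -50, 0, 0, 0]
    - [0, 0, -50, 0, 0, 0]
    - [0, 0, -10, 0, 0, 0]

```text
time: 3.28
tool_pos: [451.2, -253.5, 175.1]
tcp_rot: [179.7, -0.3, 11.7]
ft_force: [0.2, -0.6, -4.7]
finger_gap: 36.0
grip_force: 51.1
```

Request:
send_rows:
  increments:
    - [17, -25.5, -2, -0.009, 0.05, 0.033]
    - [16, -26, -1.5, -0.009, 0.05, 0.033]
    - [15, -26.5, -1, -0.009, 0.05, 0.033]
    - [14.5, -27, -0.4, -0.009, 0.05, 0.033]
    - [13.5, -27.5, 0, -0.009, 0.05, 0.033]

```text
time: 3.9
tool_pos: [504.7, -109.0, 178.6]
tcp_rot: [178.7, -14.4, 2.3]
ft_force: [0.8, 0.6, -4.9]
finger_gap: 36.5
grip_force: 51.3
```

Request:
send_rows:
  increments:
    - [12.5, -28, 0.5, -0.009, 0.05, 0.033]
    - [11.5, -28.4, 0.8, -0.009, 0.05, 0.033]
    - [10.5, -28.8, 1.2, -0.009, 0.05, 0.033]
    - [9.5, -29, 1.4, -0.009, 0.05, 0.033]
    - [8.5, -29.5, 1.6, -0.009, 0.05, 0.033]

```text
time: 4.53
tool_pos: [560.6, 32.9, 188.0]
tcp_rot: [179.7, -28.9, -7.6]
ft_force: [0.2, -0.7, -5.1]
finger_gap: 36.6
grip_force: 51.3
```

Request:
send_rows:
  increments:
    - [0, 0, 0, 0, 0, 0]
    - [0, 0, 0, 0, 0, 0]

```text
time: 4.78
tool_pos: [560.7, 32.0, 188.7]
tcp_rot: [179.6, -28.8, -7.5]
ft_force: [-0.3, -0.9, -3.0]
finger_gap: 36.5
grip_force: 51.6
```

```bash
python3 - <<'E'
from go import *
from h import *
R=down(CY,.5)
go(cr(5,0,60)+R.apply([0,0,20.5]),R,3)
s=r.snapshot("wrist"); cv2.imwrite("pics/w2.png",s["img"]); np.savez("w2.npz",**s)
s=r.snapshot("top"); np.savez("t2.npz",**s)
cv2.imwrite("pics/t2.png",s["img"])
E
```

```text
t 4.78 pos [560.7  32.  188.7] rot [179.6 -28.8  -7.5] F [-0.3 -0.9 -3. ] gap 36.5 grip 52 need d [ 35.9  -4.  -59.6] dist 70 ang 0.4
[1.0, -0.4, 23.2, 0.001, -0.001, 0.002]
[1.0, -0.4, 23.2, 0.001, -0.001, 0.002]
[1.0, -0.3, 23.2, 0.001, -0.001, 0.002]
```

View pics/w2.png

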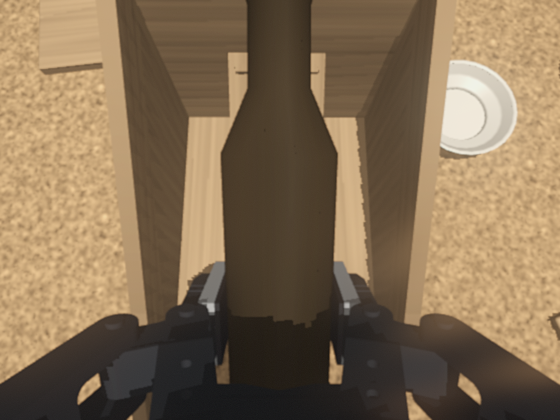

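```bash
python3 - <<'E'
from go import *
from h import *
s=dict(np.load("w2.npz")); w=cloud(s); st=r.sense()
R=down(CY,.5)   # cradle axes
c=Ro.from_euler("z",CY,degrees=True)*Ro.from_euler("y",-.5)
L=c.inv().apply((w-np.array([CX,CYY,92])).reshape(-1,3)).reshape(420,560,3)
print("tcp in cradle",c.inv().apply(np.array(st["tool_pos"])-[CX,CYY,92]).round(1))
for row in (20,60,90,110,150,200): 
    wt=abs(L[row,:,2]-30)<5; y=L[row,wt,1]; print(row,"walltop y: left",y[y>60].min().round(1) if (y>60).any() else 0,y.max().round(1),"right",y.min().round(1),y[y<-60].max().round(1) if (y<-60).any() else 0,end=" | ")
    v=(L[row,:,2]>80)&(abs(L[row,:,1])<40); y=L[row,v,1]; print("vase y",y.min().round(1),y.max().round(1),(y.min()+y.max())/2)
b=(abs(L[...,2]+42)<6)&(abs(L[...,1])<60)
for row in (62,80,100): y=L[row,b[row],1]; print("board",row,y.min().round(1),y.max().round(1))
E
```

```text
tcp in cradle [  2.9  -1.6 109.6]
20 walltop y: left 86.7 97.3 right -92.7 -82.6 | vase y -8.6 9.9 0.6737058980755171
60 walltop y: left 86.5 97.0 right -93.7 -82.7 | vase y -8.9 10.1 0.5715612419550684
90 walltop y: left 86.6 96.9 right -93.3 -82.5 | vase y -9.4 10.5 0.5090091691083618
110 walltop y: left 86.4 97.3 right -92.9 -82.5 | vase y -12.0 13.0 0.4942007650512874
150 walltop y: left 86.5 96.5 right -93.6 -82.9 | vase y -17.9 18.9 0.5306497192018238
200 walltop y: left 86.3 96.5 right -92.7 -82.5 | vase y -17.9 18.9 0.5001101541787314
board 62 -32.8 36.8
board 80 -32.5 36.4
board 100 -32.3 36.8
```

Request:
send_rows:
  increments:
    - [1, -0.7, 30, 0, 0, 0]
    - [1, -0.7, 30, 0, 0, 0.002]
    - [0, 0, 30, 0, 0, 0.002]
    - [0, 0, 18, 0, 0, 0]
    - [0, 0, 8, 0, 0, 0]

```text
time: 5.5
tool_pos: [618.8, 23.9, 88.2]
tcp_rot: [179.8, -28.8, -7.9]
ft_force: [0.3, -0.0, -4.1]
finger_gap: 36.6
grip_force: 51.6
```

Request:
send_rows:
  increments:
    - [0, 0, 3, 0, 0, 0]
    - [0, 0, 0, 0, 0, 0]
    - [0, 0, 0, 0, 0, 0]

```text
time: 5.88
tool_pos: [621.2, 25.0, 88.3]
tcp_rot: [179.8, -29.1, -7.8]
ft_force: [0.2, -0.4, -3.4]
finger_gap: 36.6
grip_force: 51.6
```

```bash
cat > st.py <<'E'
from go import *
c=Ro.from_euler("z",CY,degrees=True)*Ro.from_euler("y",-.5)
s=r.sense(); print("t %.2f"%s["time"],"tcp cradle",c.inv().apply(np.array(s["tool_pos"])-[CX,CYY,92]).round(1),"rot",np.round(s["tcp_rot"],1),"F cradle",c.inv().apply(s["ft_force"]).round(1),"T",c.inv().apply(s["wrist_torque"]).round(2))
E
python3 st.py; python3 st.py
```

```text
t 5.88 tcp cradle [ 7.2  0.4 -8.1] rot [179.8 -29.1  -7.8] F cradle [-1.4 -0.4 -3.1] T [ 0.03  0.64 -0.02]
t 5.88 tcp cradle [ 7.2  0.4 -8.1] rot [179.8 -29.1  -7.8] F cradle [-1.4 -0.4 -3.1] T [ 0.03  0.64 -0.02]
```

Request:
send_rows:
  increments:
    - [-2, 0, 4, 0, 0, 0]
    - [0, 0, 3, 0, 0, 0]
    - [0, 0, 2, 0, 0, 0]
    - [0, 0, 1, 0, 0, 0]
    - [0, 0, 0, 0, 0, 0]

```text
time: 6.5
tool_pos: [623.8, 24.6, 77.5]
tcp_rot: [179.8, -29.0, -7.8]
ft_force: [-0.2, 1.1, -3.3]
finger_gap: 36.7
grip_force: 51.6
```

```bash
python3 st.py
```

```text
t 6.50 tcp cradle [  4.4   0.4 -18.9] rot [179.8 -29.   -7.8] F cradle [-1.9  1.  -2.7] T [ 0.12  0.63 -0.02]
```

Request:
send_rows:
  increments:
    - [0, 0, 1, 0, 0, 0]
    - [0, 0, 1, 0, 0, 0]
    - [0, 0, 0, 0, 0, 0]

```text
time: 6.88
tool_pos: [624.5, 24.8, 77.0]
tcp_rot: [179.8, -28.9, -7.8]
ft_force: [-23.8, 2.1, 16.5]
finger_gap: 36.7
grip_force: 54.3
```

```bash
python3 st.py
```

```text
t 6.88 tcp cradle [  4.7   0.6 -19.7] rot [179.8 -28.9  -7.8] F cradle [-13.   -1.1  25.9] T [-0.05  2.16 -0.03]
```

Request:
send_rows:
  increments:
    - [-1, 0, -0.5, 0, 0, 0]
    - [-1, 0, 0, 0, 0, 0]
    - [-1, 0, 0, 0, 0, 0]
    - [0, 0, 0, 0, 0, 0]
  grip_force: 30

```text
time: 7.38
tool_pos: [624.0, 24.8, 77.0]
tcp_rot: [179.9, -29.2, -7.8]
ft_force: [0.9, 1.3, 5.7]
finger_gap: 36.6
grip_force: 52.3
```

```bash
python3 st.py
```

```text
t 7.38 tcp cradle [  4.3   0.6 -19.4] rot [179.9 -29.2  -7.8] F cradle [3.4 1.4 4.6] T [ 0.3  -0.28  0.07]
```

Request:
send_rows:
  increments:
    - [-1, 0, 0, 0, 0, 0]
    - [-1, 0, 0, 0, 0, 0]
    - [0, 0, 0, 0, 0, 0]

```text
time: 7.75
tool_pos: [622.3, 25.0, 76.1]
tcp_rot: [179.9, -29.2, -7.8]
ft_force: [2.0, 1.6, 6.9]
finger_gap: 36.7
grip_force: 52.3
```

```bash
python3 st.py
```

```text
t 7.75 tcp cradle [  2.3   0.6 -19.4] rot [179.9 -29.2  -7.8] F cradle [4.9 1.9 5.3] T [ 0.31 -0.4   0.01]
```

Request:
send_rows:
  increments:
    - [-1, 0, 0, 0, 0, 0]
    - [-1, 0, 0, 0, 0, 0]
    - [0, 0, 0, 0, 0, 0]

```text
time: 8.12
tool_pos: [621.5, 25.1, 75.8]
tcp_rot: [179.9, -29.4, -7.9]
ft_force: [8.0, 0.9, 1.8]
finger_gap: 36.2
grip_force: 51.8
```

```bash
python3 st.py
```

```text
t 8.12 tcp cradle [  1.5   0.6 -19.2] rot [179.9 -29.4  -7.9] F cradle [ 7.8  2.  -2.1] T [ 0.27 -0.95  0.06]
```

Request:
send_rows:
  increments:
    - [-1, 0, 0, 0, 0, 0]
    - [0, 0, 0, 0, 0, 0]

```text
time: 8.38
tool_pos: [621.3, 25.1, 76.0]
tcp_rot: [179.9, -29.4, -7.9]
ft_force: [12.1, -0.8, 2.0]
finger_gap: 36.5
grip_force: 51.6
```

```bash
python3 st.py
```

```text
t 8.38 tcp cradle [  1.4   0.6 -19. ] rot [179.9 -29.4  -7.9] F cradle [11.6  0.8 -4. ] T [ 0.23 -1.34 -0.02]
```

Request:
send_rows:
  increments:
    - [0, 0, 1, 0, -0.012, 0]
    - [0, 0, 1, 0, 0, 0]
    - [0, 0, 0, 0, 0, 0]
    - [0, 0, 0, 0, 0, 0]

```text
time: 8.88
tool_pos: [621.6, 25.2, 75.3]
tcp_rot: [179.9, -28.7, -7.8]
ft_force: [-17.0, 1.7, 28.6]
finger_gap: 36.6
grip_force: 54.9
```

```bash
python3 st.py
```

```text
t 8.88 tcp cradle [  1.3   0.6 -19.7] rot [179.9 -28.7  -7.8] F cradle [-1.2 -0.7 33.3] T [-0.13  0.48  0.05]
```

Request:
send_rows:
  increments:
    - [-1, 0, -0.5, 0, 0, 0]
    - [-1, 0, 0, 0, 0, 0]
    - [0, 0, 0, 0, 0, 0]
    - [0, 0, 0, 0, 0, 0]
  grip: 1
  grip_force: 25

```text
time: 9.38
tool_pos: [621.5, 25.2, 75.5]
tcp_rot: [179.9, -28.9, -7.9]
ft_force: [4.7, -0.8, 11.6]
finger_gap: 36.8
grip_force: 52.6
```

```bash
python3 st.py; python3 - <<'E'
from go import *
from h import *
for n in ("top","wrist","scene"):
    s=r.snapshot(n); np.savez(n+"3.npz",**s)
    if n=="wrist": cv2.imwrite("pics/w3.png",s["img"])
    if n=="scene": cv2.imwrite("pics/s3.png",cv2.resize(s["img"][140:260,150:340],None,fx=4,fy=4,interpolation=2))
c=Ro.from_euler("z",CY,degrees=True)*Ro.from_euler("y",-.5)
s=dict(np.load("wrist3.npz")); w=cloud(s)
L=c.inv().apply((w-np.array([CX,CYY,92])).reshape(-1,3)).reshape(420,560,3)
# top ridge of vase: height over cradle axis by x, and lateral
for x in range(0,120,10):
    g=(abs(L[...,0]-x)<4)&(abs(L[...,1]-1.5)<4)&(L[...,2]>-30)
    if g.sum()>5: print(x,g.sum(),np.median(L[g][:,2]).round(1))
g=(abs(L[...,1]-1.5)<4)&(L[...,2]>0); print("max x (lip)",L[g][:,0].max())
E
```

```text
t 9.38 tcp cradle [  1.3   0.6 -19.5] rot [179.9 -28.9  -7.9] F cradle [ 9.7 -0.2  7.9] T [ 0.1  -1.3   0.07]
0 576 18.6
10 1849 58.6
20 650 18.6
30 691 18.7
40 749 18.7
50 801 18.7
60 859 16.3
70 811 11.8
80 850 9.6
90 917 9.4
100 98 9.1
max x (lip) 97.12882698649618
```

View pics/w3.png

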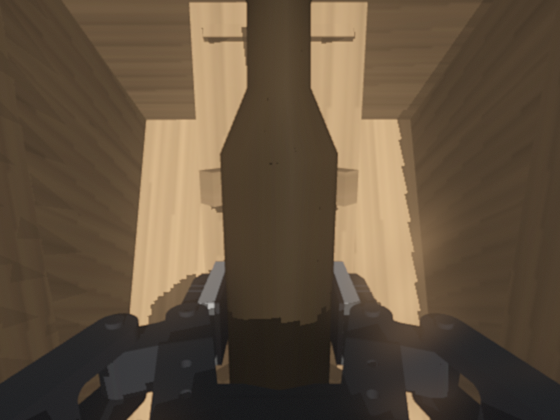

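Request:
send_rows:
  increments:
    - [0.7, 0, 0.4, 0, 0, 0]
    - [0, 0, 0, 0, 0, 0]
    - [0, 0, 0, 0, 0, 0]

```text
time: 9.9
tool_pos: [621.6, 25.2, 75.4]
tcp_rot: [179.9, -28.8, -7.8]
ft_force: [-5.6, -0.1, 20.8]
finger_gap: 36.8
grip_force: 53.9
```

```bash
python3 st.py
```

```text
t 9.90 tcp cradle [  1.3   0.7 -19.6] rot [179.9 -28.8  -7.8] F cradle [ 5.1 -0.9 20.9] T [-0.12 -0.41  0.12]
```

Request:
send_rows:
  increments:
    - [0, 0, 0, 0, 0, 0]
    - [0, 0, 0, 0, 0, 0]
    - [0, 0, 0, 0, 0, 0]
    - [0, 0, 0, 0, 0, 0]
    - [0, 0, 0, 0, 0, 0]
  grip: -1

```text
time: 10.52
tool_pos: [617.2, 25.4, 69.8]
tcp_rot: [179.8, -28.3, -7.8]
ft_force: [-0.5, -0.5, 0.7]
finger_gap: 85.5
grip_force: 0.0
```

```bash
python3 st.py; python3 - <<'E'
from go import *
from h import *
c=Ro.from_euler("z",CY,degrees=True)*Ro.from_euler("y",-.5)
s=r.snapshot("wrist"); w=cloud(s)
L=c.inv().apply((w-np.array([CX,CYY,92])).reshape(-1,3)).reshape(420,560,3)
for x in range(0,120,10):
    g=(abs(L[...,0]-x)<4)&(abs(L[...,1]-1.5)<4)&(L[...,2]>-30)
    if g.sum()>5: print(x,g.sum(),np.median(L[g][:,2]).round(1))
E
```

```text
t 10.53 tcp cradle [ -5.2   0.2 -22.5] rot [179.8 -28.3  -7.8] F cradle [-0.  -0.5  0.8] T [-0.03  0.28  0.03]
0 640 18.7
10 822 18.8
20 701 18.7
30 783 18.7
40 828 18.7
50 910 18.8
60 951 16.5
70 881 11.9
80 961 9.7
90 455 9.5
```

Request:
send_rows:
  increments:
    - [0, 0, -10, 0, 0, 0]
    - [0, 0, -30, 0, 0, 0]
    - [0, 0, -40, 0, 0, 0]
    - [0, 0, -50, 0, 0, 0]
    - [0, 0, -20, 0, 0, 0]

```text
time: 11.2
tool_pos: [547.4, 35.8, 206.7]
tcp_rot: [179.9, -28.6, -7.8]
ft_force: [1.7, -1.0, -0.4]
finger_gap: 85.4
grip_force: 0.0
```

```bash
python3 st.py; cat > pan.py <<'E'
from go import *
H=np.array([-91,92.]); cz=Ro.from_euler("z",CY,degrees=True)
def pose(a,rad,off,z):
    p=H+rad*np.array([-np.sin(a),-np.cos(a)])+(10+14.5+off)*np.array([-np.cos(a),np.sin(a)])
    return cz.apply([p[0],p[1],0])+[CX,CYY,z], down(90+CY-np.degrees(a))
E
python3 - <<'E'
from pan import *
go(*pose(1.37,105,30,170),9)
s=r.snapshot("top"); np.savez("t4.npz",**s)
import cv2; cv2.imwrite("pics/t4.png",cv2.resize(s["img"][105:295,240:440],None,fx=3.1,fy=3.1,interpolation=2))
E
```

```text
t 11.20 tcp cradle [ -1.5   1.1 131.5] rot [179.9 -28.6  -7.8] F cradle [ 1.4 -0.8 -1.2] T [ 0.02  0.25 -0.04]
t 11.20 pos [547.4  35.8 206.7] rot [179.9 -28.6  -7.8] F [ 1.7 -1.  -0.4] gap 85.4 grip 0 need d [-122.4  141.3  -36.7] dist 190 ang 30.8
[-15.7, -13.7, -3.9, 0.006, -0.055, -0.022]
[-15.5, -14.1, -3.0, 0.006, -0.055, -0.022]
[-15.4, -14.4, -2.0, 0.006, -0.055, -0.022]
[-15.1, -14.8, -1.1, 0.006, -0.055, -0.022]
[-14.8, -15.1, -0.2, 0.006, -0.055, -0.022]
[-14.5, -15.4, 0.7, 0.006, -0.055, -0.022]
[-14.1, -15.7, 1.6, 0.006, -0.055, -0.022]
[-13.6, -16.0, 2.4, 0.006, -0.055, -0.022]
[-13.1, -16.3, 3.3, 0.006, -0.055, -0.022]
```

View pics/t4.png

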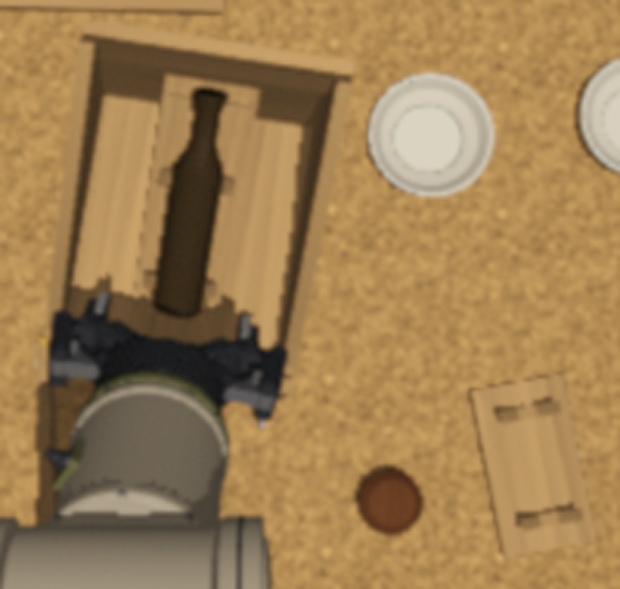

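Request:
send_rows:
  increments:
    - [-15.7, -13.7, -4, 0.006, -0.055, -0.022]
    - [-15.5, -14, -3, 0.006, -0.055, -0.022]
    - [-15.4, -14.4, -2, 0.006, -0.055, -0.022]
    - [-15, -14.8, -1, 0.006, -0.055, -0.022]
    - [-14.8, -15, 0, 0.006, -0.055, -0.022]
  grip: 1

```text
time: 11.88
tool_pos: [478.6, 114.4, 181.6]
tcp_rot: [179.2, -12.3, -1.2]
ft_force: [0.5, -0.4, 0.2]
finger_gap: -0.1
grip_force: 0.0
```

Request:
send_rows:
  increments:
    - [-14.5, -15.4, 0.7, 0.006, -0.055, -0.022]
    - [-14, -15.7, 1.6, 0.006, -0.055, -0.022]
    - [-13.6, -16, 2.4, 0.006, -0.055, -0.022]
    - [-13, -16.3, 3.3, 0.006, -0.055, -0.022]
    - [0, 0, 0, 0, 0, 0]

```text
time: 12.5
tool_pos: [424.5, 177.1, 165.1]
tcp_rot: [-179.9, 0.3, 3.8]
ft_force: [0.4, -0.3, 0.5]
finger_gap: 0.0
grip_force: 0.0
```

```bash
python3 - <<'E'
from pan import *
go(*pose(1.37,105,25,52),4)
from h import *
s=r.snapshot("wrist"); w=cloud(s)
# panel top edge points z 66-84
g=(abs(w[...,2]-75)<7)&(w[...,0]<540)&(w[...,0]>370)&(w[...,1]>85)&(w[...,1]<170)
P=w[g][:,:2]; print(g.sum(),P.min(0),P.max(0))
if g.sum()>30:
    q=cz.inv().apply(np.c_[P-[CX,CYY],0*P[:,0]])[:,:2]-np.array([-91,92]); 
    c=q.mean(0);U=np.linalg.svd(q-c,full_matrices=False)[2][0];U*=-np.sign(U[0]); print("a",np.arctan2(-U[0],-U[1]),"off",c@[U[1],-U[0]],c)
E
```

```text
t 12.50 pos [424.5 177.1 165.1] rot [-179.9    0.3    3.8] F [ 0.4 -0.3  0.5] gap 0.0 grip 0 need d [   0.8   -5.  -113.1] dist 113 ang 0.3
[0.2, 1.3, 28.3, -0.0, 0.001, 0.0]
[0.2, 1.3, 28.3, -0.0, 0.001, 0.0]
[0.2, 1.3, 28.3, -0.0, 0.001, 0.0]
[0.2, 1.3, 28.3, -0.0, 0.001, 0.0]
4551 [381.52569489 121.2784085 ] [539.89033343 141.37780357]
a 1.3695201708564375 off 7.195669216716249 [-68.42548452  -6.61753913]
```

Request:
send_rows:
  increments:
    - [0, 0, 30, 0, 0, 0]
    - [0, 0, 30, 0, 0, 0]
    - [0, 0, 30, 0, 0, 0]
    - [0, 0, 18, 0, 0, 0]
    - [0, 0, 5, 0, 0, 0]

```text
time: 13.18
tool_pos: [423.9, 176.0, 51.8]
tcp_rot: [-180.0, 0.2, 3.7]
ft_force: [0.8, -0.1, 0.7]
finger_gap: 0.1
grip_force: 0.0
```

```bash
python3 st.py; python3 - <<'E'
from pan import *
go(*pose(1.37,105,2,52),3)
p0,R0=pose(1.37,105,2,52); p1,R1=pose(1.37-1.37/18,105,2,52)
print(R0.inv().apply(p1-p0).round(2),(R0.inv()*R1).as_rotvec().round(4))
E
```

```text
t 13.18 tcp cradle [-199.8  123.2   63.3] rot [-180.     0.2    3.7] F cradle [ 1.  -0.   0.3] T [-0.01 -0.   -0.  ]
t 13.18 pos [423.9 176.   51.8] rot [-180.     0.2    3.7] F [ 0.8 -0.1  0.7] gap 0.1 grip 0 need d [  2.9 -26.8   0.2] dist 27 ang 0.2
[0.4, 9.0, -0.1, -0.0, 0.001, -0.0]
[0.4, 9.0, -0.1, -0.0, 0.001, -0.0]
[0.4, 9.0, -0.1, -0.0, 0.001, -0.0]
[-1.71  8.06  0.  ] [-0.      0.     -0.0761]
```

Request:
send_rows:
  increments:
    - [0.4, 9, 0, 0, 0, 0]
    - [0.4, 9, 0, 0, 0, 0]
    - [0.4, 9, 0, 0, 0, 0]
    - [-1.7, 8, 0, 0, 0, -0.076]
    - [-1.7, 8, 0, 0, 0, -0.076]

```text
time: 13.8
tool_pos: [426.3, 133.1, 53.5]
tcp_rot: [-179.9, 0.1, 12.6]
ft_force: [0.5, 0.5, 0.5]
finger_gap: -0.1
grip_force: 0.2
```

Request:
send_rows:
  increments:
    - [-1.7, 8.1, 0, 0, 0, -0.076]
    - [-1.7, 8.1, 0, 0, 0, -0.076]
    - [-1.7, 8.1, 0, 0, 0, -0.076]
    - [-1.7, 8.1, 0, 0, 0, -0.076]
    - [-1.7, 8.1, 0, 0, 0, -0.076]

```text
time: 14.42
tool_pos: [432.9, 92.5, 53.3]
tcp_rot: [-179.9, 0.1, 34.3]
ft_force: [0.3, 1.5, -0.7]
finger_gap: -0.2
grip_force: 0.2
```

Request:
send_rows:
  increments:
    - [-1.7, 8.1, 0, 0, 0, -0.076]
    - [-1.7, 8.1, 0, 0, 0, -0.076]
    - [-1.7, 8.1, 0, 0, 0, -0.076]
    - [-1.7, 8.1, 0, 0, 0, -0.076]
    - [-1.7, 8.1, 0, 0, 0, -0.076]

```text
time: 15.05
tool_pos: [454.1, 57.2, 53.2]
tcp_rot: [-179.8, 0.0, 56.1]
ft_force: [-0.6, 0.9, 0.3]
finger_gap: -0.1
grip_force: 0.2
```

```bash
python3 - <<'E'
from pan import *
go(*pose(6*1.37/18,105,2,52),1)
go(*pose(0.05,105,1,52),5)
E
```

```text
t 15.05 pos [454.1  57.2  53.2] rot [-179.8    0.    56.1] F [-0.6  0.9  0.3] gap -0.1 grip 0 need d [-1.4  0.  -1.2] dist 2 ang 0.2
[-0.8, -1.2, 1.2, -0.003, 0.0, 0.001]
t 15.05 pos [454.1  57.2  53.2] rot [-179.8    0.    56.1] F [-0.6  0.9  0.3] gap -0.1 grip 0 need d [ 34.7 -26.2  -1.2] dist 43 ang 23.2
[-0.5, 8.7, 0.2, -0.001, -0.0, -0.081]
[-1.2, 8.6, 0.2, -0.001, -0.0, -0.081]
[-1.9, 8.5, 0.2, -0.001, -0.0, -0.081]
[-2.5, 8.3, 0.2, -0.001, -0.0, -0.081]
[-3.2, 8.1, 0.2, -0.001, -0.0, -0.081]
```

Request:
send_rows:
  increments:
    - [-0.5, 8.7, 0.2, 0, 0, -0.081]
    - [-1.2, 8.6, 0.2, 0, 0, -0.081]
    - [-1.9, 8.5, 0.2, 0, 0, -0.081]
    - [-2.5, 8.3, 0.2, 0, 0, -0.081]
    - [-3.2, 8.1, 0.2, 0, 0, -0.081]

```text
time: 15.68
tool_pos: [488.7, 30.9, 52.0]
tcp_rot: [-179.8, -0.1, 79.3]
ft_force: [-0.8, 0.5, -0.2]
finger_gap: 0.1
grip_force: 0.2
```

```bash
python3 - <<'E'
from pan import *
go(*pose(0.0,105,0,52),3)
E
```

```text
t 15.68 pos [488.7  30.9  52. ] rot [-1.798e+02 -1.000e-01  7.930e+01] F [-0.8  0.5 -0.2] gap 0.1 grip 0 need d [ 6.1 -2.1  0. ] dist 6 ang 2.9
[-0.3, 2.1, -0.0, -0.001, -0.0, -0.017]
[-0.4, 2.1, -0.0, -0.001, -0.0, -0.017]
[-0.4, 2.1, -0.0, -0.001, -0.0, -0.017]
```

Request:
send_rows:
  increments:
    - [-0.3, 2, 0, 0, 0, -0.017]
    - [-0.3, 2, 0, 0, 0, -0.017]
    - [0, 1, 0, 0, 0, -0.017]
    - [0, 0, 0, 0, 0, 0]

```text
time: 16.18
tool_pos: [493.1, 30.3, 51.5]
tcp_rot: [-179.8, -0.1, 82.1]
ft_force: [-0.2, 0.1, 0.2]
finger_gap: 0.2
grip_force: 0.0
```

```bash
python3 - <<'E'
from pan import *
go(*pose(0.0,105,0,52),1)
E
```

```text
t 16.18 pos [493.1  30.3  51.5] rot [-1.798e+02 -1.000e-01  8.210e+01] F [-0.2  0.1  0.2] gap 0.2 grip 0 need d [ 1.7 -1.5  0.5] dist 2 ang 0.2
[-1.2, 1.9, -0.5, -0.003, -0.001, -0.002]
```

Push on in small steps until the hard stop answers.

Request:
send_rows:
  increments:
    - [0, 1.5, 0, 0, 0, 0]
    - [0, 1.5, 0, 0, 0, 0]
    - [0, 0, 0, 0, 0, 0]

```text
time: 16.55
tool_pos: [496.1, 29.8, 51.4]
tcp_rot: [-179.8, -0.1, 82.1]
ft_force: [0.1, 0.1, -0.4]
finger_gap: 0.2
grip_force: 0.1
```

Request:
send_rows:
  increments:
    - [0, 1, 0, 0, 0, 0]
    - [0, 1, 0, 0, 0, 0]
    - [0, 0, 0, 0, 0, 0]

```text
time: 16.92
tool_pos: [496.4, 29.7, 51.3]
tcp_rot: [-179.6, -0.0, 82.1]
ft_force: [-10.9, 1.5, 8.5]
finger_gap: 0.2
grip_force: 5.6
```

Request:
send_rows:
  increments:
    - [0, 0.5, 0, 0, 0, 0]
    - [0, -5, 0, 0, 0, 0]
    - [0, -20, 0, 0, 0, 0]
    - [0, -40, 0, 0, 0, 0]
    - [0, -40, 0, 0, 0, 0]

```text
time: 17.55
tool_pos: [393.8, 43.9, 51.8]
tcp_rot: [-179.8, -0.1, 82.1]
ft_force: [0.6, 0.8, 1.0]
finger_gap: -0.2
grip_force: 0.0
```

Request:
send_rows:
  increments:
    - [0, 0, -40, 0, 0, 0]
    - [0, 0, -50, 0, 0, 0]
    - [0, 0, -50, 0, 0, 0]
    - [0, 0, -20, 0, 0, 0]
    - [0, 0, 0, 0, 0, 0]

```text
time: 18.18
tool_pos: [396.5, 43.6, 213.8]
tcp_rot: [179.9, -0.1, 82.1]
ft_force: [-0.1, 0.4, -0.5]
finger_gap: -0.2
grip_force: 0.0
```

```bash
python3 - <<'E'
from go import *
from h import *
cz=Ro.from_euler("z",CY,degrees=True); c=cz*Ro.from_euler("y",-.5)
s=r.snapshot("scene"); w=cloud(s)
a=cv2.resize(s["img"][130:280,150:350],None,fx=4,fy=4,interpolation=2)[:600]; cv2.imwrite("pics/s5.png",a)
s=r.snapshot("top"); w=cloud(s)
q=cz.inv().apply((w-[CX,CYY,0]).reshape(-1,3)).reshape(420,560,3)
g=(abs(q[...,2]-75)<7)&(q[...,0]<-80)&(q[...,0]>-180)&(abs(q[...,1])<100)
for y in range(-90,95,15):
    k=g&(abs(q[...,1]-y)<7); 
    if k.sum(): print(y,k.sum(),q[k][:,0].min().round(1),q[k][:,0].max().round(1))
cl=(s["img"].max(2)<70); L=c.inv().apply((w-[CX,CYY,92]).reshape(-1,3)).reshape(420,560,3)
k=cl&(abs(L[...,1])<25)&(L[...,0]>-75)&(L[...,0]<130)&(L[...,2]>0); P=L[k]; print("vase x",P[:,0].min(),P[:,0].max(), "y",P[:,1].mean(),"z95",[np.percentile(P[abs(P[:,0]-x)<8][:,2],85).round(1) for x in (-45,-20,0,20,45)])
print(r.sense()["time"],r.sense()["tool_pos"])
E
```

```text
-90 39 -101.9 -80.6
-75 31 -102.0 -89.9
-60 27 -101.9 -90.0
-45 27 -100.9 -91.2
-30 27 -101.0 -90.9
-15 28 -101.0 -90.8
0 27 -101.1 -91.1
15 27 -101.0 -91.2
30 27 -100.9 -91.1
45 27 -101.1 -90.8
60 28 -101.1 -90.9
75 27 -100.8 -91.3
90 28 -100.8 -80.4
vase x -74.87992186245314 114.22036405154226 y 1.0900128050343525 z95 [np.float64(465.5), np.float64(564.9), np.float64(19.5), np.float64(19.6), np.float64(20.2)]
18.275 [394.80746467  43.61117544 210.83291016]
```

View pics/s5.png

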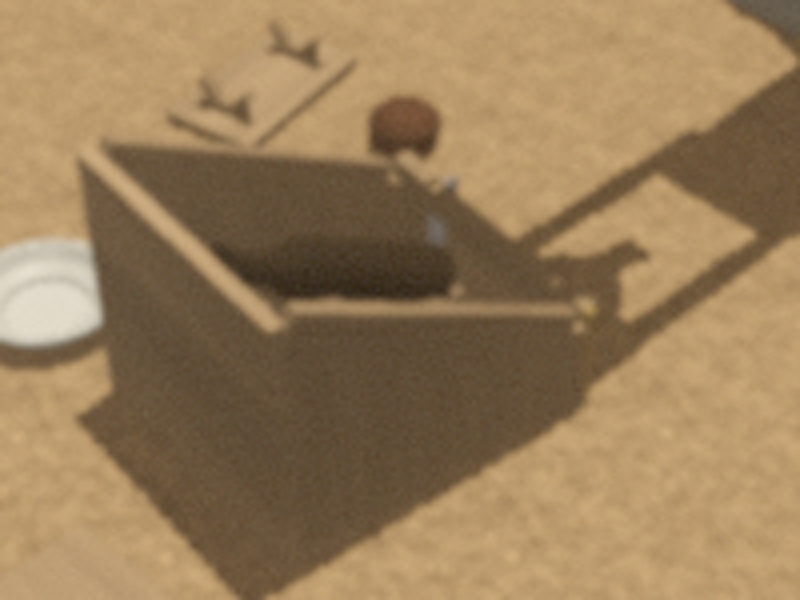

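```bash
python3 -c "
from bench import r
print(r.hand_in())"
```

```text
the job is handed in; nothing more can be done
None
```

The vase lies in both notches with its foot at the stop, the front panel is fully shut, and I handed the job in at about 18 s; I moved nothing else on the cart, and no verdict came back.

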